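Tip spacers out of a flap caddy and hang it back on its screw

ROBOT

A 7-joint arm with a two-finger parallel gripper is mounted at the origin on the work surface. World frame = base frame: x ahead of the robot, y to its left, z up, the work surface at z = 0. Lengths are in m, angles in rad, forces in N, time in s.
With the tool pointing down it reaches from about 0.425 to 1.025 m from the base axis. Payload 3.6 kg.
Tool frame: the origin (TCP) lies at the very end of the fingers, on their centre line; the grasp point (between the pads) lies 19 mm behind it; z points along the fingers, y is the line along which they close (so a half turn about z gives the same grasp; the last joint's range is limited). The gripper opens to 85 mm and grips with 20 to 120 N. Pads are 22 mm wide; open, the fingers measure 114 mm over their backs; the gripper's body (76 mm by 85 mm) begins 54 mm behind the grasp point. The pads swing forward as they close: fully open they stand 13 mm farther back than shut.
Start: joints at [1.236, 0.591, 0.048, 1.609, -0.033, 0.943, -0.034], TCP at [0.173, -0.704, 0.231] pointing down, gripper open.
Joint ranges: [-2.69, 2.69], [-0.47, 2.24], [-1.27, 1.36], [0.19, 2.51], [-1.53, 4.68], [0.08, 2.07], [-3.09, 3.09]. Speed limits (rad/s): [2.57, 2.57, 3.14, 3.14, 3.14, 3.14, 3.14].

INTERFACE

Orientations are given as a rotation vector (axis times angle).
In Python, from plant import monitor, viewer, r gives the robot as it stands.
- The arm moves only by the tool arm_command, never from a script. Its argument "commands" is a list that holds one entry, the list of rows, each a list of 5 numbers: the shift along the world's x, y, z in cm, then the turn about the world's z in rad, then the closure, from 0 (fully open) to 1 (shut). A call has exactly 10 rows; each row shifts and turns the commanded pose from where the row before left it; what a row does not reach is not made up. A row lasts 1/12 s, in which the tool goes at most 41.7 mm and 7.16 degrees, less where a joint would pass 70% of its speed; a pose out of reach is approached as far as the arm can. A call is refused whole if a number of a shift passes 4.17 or a number of a turn 0.125, either way. A call with a gripper value outside its range is refused whole. The fingers move at their own pace and stop on an object; "force" is the grip in N (left out, the last holds). Time passes only in rows, so rows that do not move let the fingers close, or fill a call up. It gives the time, the measured TCP pose, the force, the opening and the grip force at its end, in the units of the state.
- monitor.get_obs(): the state, without advancing time (a new reading comes with each control period).
- viewer.snapshot(name): name is "side" or "top"; returns (picture, depth): 400x640x3 uint8, red, green, blue; 400x640 float32, m along the optical axis (not along the pixel's ray), 0 where there is no reading.
- viewer.camera_params(name): a dict with "camera_matrix" (3x3 intrinsics, pixels), "k1" (the pictures are not rectified: a ray, as slopes to the right and down, at radius r is drawn at 1 + k1 r^2 times it, then the intrinsics apply), "rvec" (rotation vector, rad) and "tvec" (3), from world to camera coordinates, as OpenCV has them. Camera axes: x right, y down, z forward; pixel columns grow to the right and rows downward; lengths in m; the calibration is good to about 2 mm. A picture is of the moment at which its call begins. camera_params takes no time and is no camera call.
- r.hand_in(): hands the job in; it is judged then, once.
The state is a dict: "clock": time; "joint_positions": joint angles; "joint_velocities": joint speeds; "tau": joint torques, N m; "ee_pos": TCP position; "eef_rot": TCP orientation; "ft_force": force on the tool from outside, world axes, zero at the start; "torque": the same for the moment, N m; "gripper_width": finger opening in m; "gripper_force": force on a finger pad.
Only numpy, scipy, OpenCV 4.12 (cv2) and the standard library are available. Lean on these libraries where they do the work, as an engineer would, in place of code of your own. Each camera call takes 0.05 s, during which the arm holds its last target. There are 200 camera calls.

TASK

Lift the grey parts caddy by its carrying bar, hold its mouth low over the black kitting tray and tip it gradually, only as far as it takes and never much past 45 degrees, until the orange flap swings open and all three spacers have slid gently, not shot or dropped, into the tray. Then hang the empty caddy level on the blue board: feel or look for the screw in the board's slotted rail, slip the keyhole in the caddy's back plate over its head without forcing, draw it down until the slot is locked behind the head, and let go. Do not touch the spacers with the gripper, leave them in the tray, and leave the loudspeaker, tin, mug and screwdriver where they stand.

Things in the scene. Friction and masses are not known exactly. Their poses are not given: they have to be found in the camera images.
- caddy: Grey caddy, 130 long x 80 wide x 58 mm high, about 0.36 kg. Origin: centre of its underside; x from the flap end to the back, z up. Walls and floor 3 mm; open on top but for a 27 mm deck at its -x end, where the flap hangs over the mouth. Starts upright on the bench, spacers side by side lengthwise on its floor. Friction varies: they start to slide at 23 to 40 degrees of tip
- caddy_handle (a point): Middle of the caddy's black carrying bar, 98 mm above its underside over its centre. The bar runs along the caddy's y: 80 mm long, 16 mm thick (along x), 22 mm high, 29 mm above the side walls; posts 5 mm thick outside each end of it, 18 mm wide along x
- caddy_lip (a point): Middle of the caddy's front floor edge, over which the spacers slide: 65 mm ahead (-x) of its centre, 3 mm above its underside
- caddy_hole (a point): Centre of the round part of the keyhole, on the outer face of the back plate: 65 mm behind (+x) the caddy's centre, 80 mm up. Octagonal, 28 mm across flats. The steel back plate is 74 mm wide, 4 mm thick, reaches 122 mm up, and is in one plane down to the underside
- caddy_seat (a point): Where the screw's axis lies once locked at the top of the slot, on the outer face of the back plate, 22 mm above caddy_hole. The slot runs straight up from the hole and is 13 mm wide
- flap (a joint): Orange flap over the mouth at the caddy's -x end, 78 x 54 x 3 mm, hinged along its top edge at 56.5 mm up and swinging freely; 0 rad shut (hanging against the upright caddy), growing as its lower edge swings out, at most 1.5
- spacer0: Hexagonal aluminium stand-off, 64 mm long, 18 mm across flats; origin at its centre, x along it
- spacer1: As spacer0
- spacer2: As spacer0
- tray: Black kitting tray, fixed to the bench, 240 (x) x 180 (y) x 32 mm high, walls and floor 4 mm; origin: centre of its underside, z up. Its long side points roughly along the world y, roughly in line with the caddy's length
- board: Blue hanging board, fixed, upright on the bench, 300 mm wide (y), 189 high, 12 thick; origin at the bottom middle of its front face, which is its plane x = 0 and faces its -x. Feet behind only. One screw is clamped in the slotted rail across its front: axis 165 mm up, anywhere within 14 mm either side of the middle (y = 0), different each time: to be seen or felt for
- rail_mid (a point): Point on the board's front face, 165 mm up, in the middle of the slotted rail (not the screw, which stands within 14 mm of it along the board's y). The screw's 9 mm shank stands 7.5 mm out (-x), then its head, 20 mm across, to 12.5 mm out. Hung, the caddy has the board's heading, its back plate on the face, leaning out about 2 degrees
- speaker: Bystander: black tapered loudspeaker, 128 mm across the foot, 194 mm high; origin under its centre
- tin: Bystander: cream tin, 74 mm across, 85 mm high; origin under its centre
- mug: Bystander: white mug, 80 mm across, 90 mm high, handle at its +y; origin under its centre
- screwdriver: Bystander: screwdriver lying along its x, about 200 mm; origin under its middle
Not all that is in view belongs to the job. What is shaped like the spacer2 but purple or red is not meant.

How it is judged:
On the way, in this order (a step that is already met when the one before it is completed fails the run):
1. the caddy is tipped over the tray and its flap has swung open (angle between caddy's own z axis and vertical above 0.26 rad and value of joint flap above 0.12 rad and x of caddy_lip in the frame of tray between -0.13 and 0.13 m and y of caddy_lip in the frame of tray between -0.1 and 0.1 m), for 0.1 s.
2. all three spacers are at rest in the tray (x of spacer0 in the frame of tray between -0.113 and 0.113 m and y of spacer0 in the frame of tray between -0.083 and 0.083 m and z of spacer0 in the frame of tray between 0 and 0.045 m and x of spacer1 in the frame of tray between -0.113 and 0.113 m and y of spacer1 in the frame of tray between -0.083 and 0.083 m and z of spacer1 in the frame of tray between 0 and 0.045 m and x of spacer2 in the frame of tray between -0.113 and 0.113 m and y of spacer2 in the frame of tray between -0.083 and 0.083 m and z of spacer2 in the frame of tray between 0 and 0.045 m and linear speed of each of spacer0, spacer1, spacer2 below 0.03 m/s), for 0.2 s.
At the end, for the whole second after the job is handed in: All three spacers rest in the tray; the caddy hangs still and level (within about 6 degrees) on the screw, the top of its slot within 5 mm of the screw's height and the back plate within 8 mm of the board's face, its flap shut within 7 degrees (all of step 2 and x of caddy_seat in the frame of rail_mid between -0.008 and 0.003 m and y of caddy_seat in the frame of rail_mid between -0.02 and 0.02 m and z of caddy_seat in the frame of rail_mid between -0.005 and 0.004 m and angle between caddy's own z axis and vertical below 0.1 rad and value of joint flap below 0.12 rad and linear speed of caddy below 0.02 m/s); the robot touches nothing.
It fails at once if the caddy is tipped past 52 degrees (angle between caddy's own z axis and vertical above 0.91 rad).
It fails at once if a spacer shoots or drops into the tray (faster than 0.8 m/s below 75 mm) ((linear speed of spacer0 above 0.8 m/s and height (world z) of spacer0 below 0.075 m) or (linear speed of spacer1 above 0.8 m/s and height (world z) of spacer1 below 0.075 m) or (linear speed of spacer2 above 0.8 m/s and height (world z) of spacer2 below 0.075 m)).
It fails at once if the caddy is forced against the board or screw (over 40 N) (contact force between caddy and board above 40 N).
It fails at once if the gripper touches a spacer (contact force between any of the arm, the fingers and spacer0 above 0.5 N or contact force between any of the arm, the fingers and spacer1 above 0.5 N or contact force between any of the arm, the fingers and spacer2 above 0.5 N).
It fails at once if a bystander is moved more than 20 mm or knocked over (distance of any of speaker, tin, mug, screwdriver from where it was at the start of the episode above 0.02 m or angle between any of speaker, tin, mug's own z axis and vertical above 0.3 rad).
It also fails if it takes over 72 s, if anything falls off the work surface, if the arm or the gripper's body presses on something with over 40 N, if the wrist force passes 120 N, or if a joint passes its speed limit or range.

## Working session

There is one attempt and no reset: what is moved stays moved. The work goes in short steps, Python scripts to look and compute and a tool call to move; the robot and the scene stay as the last step left them, time stands still between calls to the robot, and variables do not carry over. Pictures are saved under pics/ and viewed, at most 10 in all, crops included, and the job is handed in when it is done.

Besides the shell and the picture viewer there is one more tool, called as a command line: name --argument value ..., lists and objects as JSON in quotes. arm_command: Moves the arm, as the interface text tells. Its arguments: {"type":"object","properties":{"commands":{"type":"array","items":{"type":"array","items":{"type":"array","items":{"type":"number"}}}},"force":{"type":"number"}},"required":["commands"]}

```bash
ls; mkdir -p pics; cat > h.py <<'E'
import numpy as np, cv2
from plant import monitor, viewer, r
def cam(n):
    p=viewer.camera_params(n); K=np.array(p["camera_matrix"],float); k1=float(p["k1"])
    R=cv2.Rodrigues(np.array(p["rvec"],float).ravel())[0]; t=np.array(p["tvec"],float).ravel()
    return K,k1,R,t
def rays(n,uv):
    K,k1,R,t=cam(n)
    s=cv2.undistortPoints(np.array(uv,float).reshape(-1,1,2),K,np.array([k1,0,0,0.]),R=None).reshape(-1,2)
    return -R.T@t, np.c_[s,np.ones(len(s))]@R      # origin, dirs (unit optical depth)
def onz(n,uv,z):
    o,d=rays(n,uv); return o+d*((z-o[2])/d[:,2])[:,None]
def onplane(n,uv,p0,nrm):
    o,d=rays(n,uv); return o+d*(((np.array(p0)-o)@nrm)/(d@nrm))[:,None]
def cloud(n,dep):
    v,u=np.mgrid[:400,:640]; o,d=rays(n,np.c_[u.ravel(),v.ravel()])
    return (o+d*dep.ravel()[:,None]).reshape(400,640,3)
def proj(n,X):
    K,k1,R,t=cam(n)
    return cv2.projectPoints(np.array(X,float).reshape(-1,1,3),cv2.Rodrigues(R)[0],t,K,np.array([k1,0,0,0.]))[0].reshape(-1,2)
def shot(n,name=None):
    im,d=viewer.snapshot(n); 
    if name: cv2.imwrite(f"pics/{name}.png",im[:,:,::-1])
    return im,d
E
python3 - <<'E'
from h import *
for n in("top","side"):
    im,d=shot(n,n+"0"); np.savez("pics/%s0.npz"%n,im=im,d=d); print(n,cam(n)[3], -cam(n)[2].T@cam(n)[3])
print(monitor.get_obs())
E
```

```text
pics
top [0.08141716 0.5712722  1.2006362 ] [0.43822477 0.06286852 1.25638949]
side [0.55835579 0.08635786 1.19796942] [0.43907917 0.85041787 0.91561375]
{'clock': 0.1, 'joint_positions': array([ 1.23649358,  0.59200358,  0.04832833,  1.60970619, -0.03324953,
        0.94269441, -0.03368327]), 'joint_velocities': array([-6.68725226e-05, -1.23643800e-03,  6.23851178e-04, -3.35571432e-03,
       -5.10083441e-04,  6.07370361e-04, -5.32599029e-04]), 'tau': array([ 4.32191839e-03, -5.49999976e+01,  1.55290693e+00, -1.98826450e+01,
        9.71152185e-03,  3.79047560e-03, -2.19729054e-05]), 'ee_pos': array([ 0.17270365, -0.70335961,  0.23026849]), 'eef_rot': array([-3.11687661e+00, -3.77268517e-01,  6.36113199e-04]), 'ft_force': array([ 0.11095975, -0.46881945, -0.54814859]), 'torque': array([-0.00074394,  0.02642182, -0.02986618]), 'gripper_force': 0.0, 'gripper_width': 0.08514142456311691}
```

View pics/top0.png

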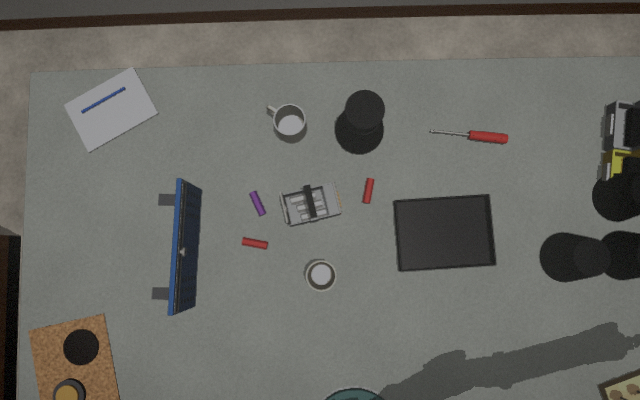

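View pics/side0.png

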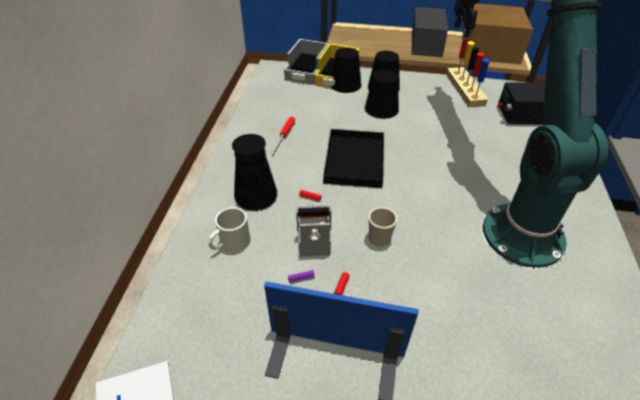

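```bash
python3 - <<'E'
from h import *
z=np.load("pics/top0.npz"); im,d=z["im"],z["d"]; C=cloud("top",d)
hsv=cv2.cvtColor(im,cv2.COLOR_RGB2HSV)
print("scale", C[200,312],C[204,340])
sub=np.zeros((400,640),bool); sub[170:235,270:352]=1
def rect(m,name):
    p=C[m][:,:2].astype(np.float32); print(name,m.sum(),C[m].mean(0).round(4),cv2.minAreaRect(p))
Z=C[:,:,2]
rect(sub&(Z>.1)&(Z<.116),"bar"); rect(sub&(Z>.113)&(Z<.13),"plate"); rect(sub&(Z>.045)&(Z<.068),"rim");
org=sub&(hsv[:,:,0]<20)&(hsv[:,:,1]>90); rect(org,"orange")
t=np.zeros_like(sub); t[185:280,385:505]=1
rect(t&(Z>.025)&(Z<.04),"trayrim")
dark=t&(im.max(2)<60); u=np.argwhere(dark)[:,::-1]; c=max(cv2.findContours(dark.astype(np.uint8),0,2)[0],key=cv2.contourArea).reshape(-1,2)
P=onz("top",c,.032)[:,:2].astype(np.float32); print("traycontour",cv2.minAreaRect(P))
b=np.zeros_like(sub); b[170:325,150:215]=1
rect(b&(Z>.18)&(Z<.2),"boardtop")
for nm,(a,e,f,g) in dict(tin=(255,295,303,340),mug=(100,140,262,310),spk=(85,158,330,388)).items():
    s=np.zeros_like(sub); s[a:e,f:g]=1; m=s&(Z>.06); print(nm,C[m].min(0).round(3),C[m].max(0).round(3))
for nm,(a,e,f,g) in dict(red1=(175,206,360,377),pur=(188,218,247,268),red2=(234,252,238,270)).items():
    s=np.zeros_like(sub); s[a:e,f:g]=1; m=s&(hsv[:,:,1]>150); rect(m,nm)
# crops
a=im[165:245,265:385]; a=cv2.resize(a,None,fx=4,fy=4,interpolation=3)
zs=np.load("pics/side0.npz")["im"]; s=cv2.resize(zs[195:265,280:350],None,fx=4,fy=4,interpolation=3)
o=np.zeros((320,480+280,3),np.uint8); o[:320,:480]=a; o[:280,480:]=s
cv2.imwrite("pics/crop1.png",np.clip(o[:,:,::-1]*1.5,0,255).astype(np.uint8))
E
```

```text
scale [0.56869712 0.08766307 0.10377081] [0.56657049 0.01864473 0.01620505]
bar 274 [0.5644 0.096  0.1077] ((0.5600280165672302, 0.11922122538089752), (0.089972585439682, 0.06990783661603928), 11.834508895874023)
plate 65 [0.5519 0.152  0.1204] ((0.5575658679008484, 0.1252865046262741), (0.07467557489871979, 0.06467573344707489), 11.735882759094238)
rim 549 [0.5722 0.0602 0.0567] ((0.5635476112365723, 0.09123192727565765), (0.08559466898441315, 0.1340181976556778), 12.14348030090332)
orange 4 [0.5759 0.0208 0.0135] ((0.5810839533805847, 0.021904457360506058), (0.034038446843624115, 0.0003942793409805745), 11.899174690246582)
trayrim 618 [ 0.489  -0.2434  0.0309] ((0.4871797263622284, -0.24209195375442505), (0.18066923320293427, 0.24300901591777802), 2.331510305404663)
traycontour ((0.4876393973827362, -0.23831304907798767), (0.17777907848358154, 0.24319764971733093), 2.247878313064575)
boardtop 903 [0.465  0.3878 0.1871] ((0.4667370915412903, 0.3881286680698395), (0.01494819950312376, 0.2994374930858612), 86.32892608642578)
tin [0.354 0.037 0.06 ] [0.438 0.109 1.256]
mug [0.438 0.063 0.06 ] [0.816 0.198 1.256]
spk [ 0.438 -0.09   0.06 ] [0.804 0.063 1.256]
red1 112 [ 0.6012 -0.0541  0.0277] ((0.5280624628067017, -0.009412169456481934), (0.030023187398910522, 0.228647843003273), 58.66148376464844)
pur 0 [nan nan nan] ((0.0, 0.0), (0.0, 0.0), 0.0)
red2 86 [0.4742 0.2421 0.0168] ((0.4737362563610077, 0.2378561794757843), (0.05939260497689247, 0.01622636802494526), 78.38514709472656)<stdin>:7: RuntimeWarning: Mean of empty slice.
  ret = um.true_divide(
```

View pics/crop1.png

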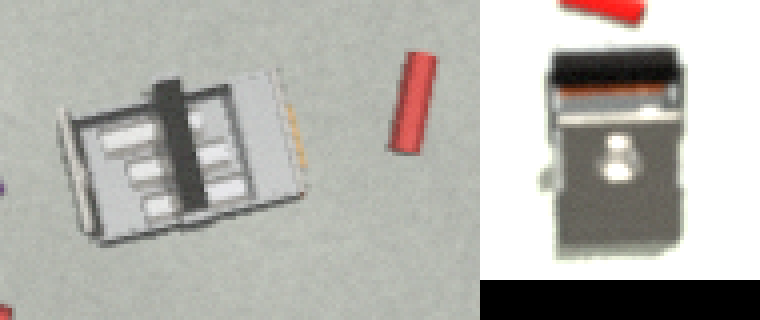

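The caddy is the grey box at (312,204) in the top view: orange flap to the right, keyhole plate to the left, light spacers inside. Lookalikes are the grey bin at (622,125), the black tumblers at (575,257), and the red and purple rods at (368,190), (255,243) and (257,203), none of which are the target.

```bash
python3 - <<'E'
from h import *
z=np.load("pics/top0.npz"); im,d=z["im"],z["d"]; C=cloud("top",d); Z=C[:,:,2]
sub=np.zeros((400,640),bool); sub[170:235,270:352]=1
rim=np.array([.5635,.0912]); h=np.deg2rad(101.9); ax=np.array([np.cos(h),np.sin(h)])
m=sub&(Z>.1)&(Z<.116)&(abs((C[:,:,:2]-rim)@ax)<.03)
p=C[m][:,:2].astype(np.float32); print("bar",m.sum(),Z[m].mean(),cv2.minAreaRect(p))
mm=(sub&(im.max(2)<75)&(Z>.095)).astype(np.uint8); c=max(cv2.findContours(mm,0,2)[0],key=cv2.contourArea).reshape(-1,2)
print("bar px",cv2.minAreaRect(onz("top",c,.109)[:,:2].astype(np.float32)))
# board front face & screw
b=np.zeros_like(sub); b[170:325,150:215]=1
hsv=cv2.cvtColor(im,cv2.COLOR_RGB2HSV)
sc=np.argwhere((hsv[:,:,1]<110)&(im.max(2)>70)&b&(np.arange(640)[None]>174)&(np.arange(640)[None]<196))[:,::-1]
sc=sc[(sc[:,1]>215)&(sc[:,1]<290)]
print("screw px",sc.tolist()[:30])
if len(sc): print(onz("top",sc.mean(0)[None],.165), C[sc[:,1],sc[:,0]].round(3)[:8].tolist())
# board top edge by depth: fit
m=b&(Z>.181)&(Z<.196); P=C[m]; vx=cv2.fitLine(P[:,:2].astype(np.float32),cv2.DIST_L2,0,.01,.01).ravel(); print("line",vx, P[:,:2].min(0),P[:,:2].max(0))
n=np.array([vx[1],-vx[0]]); n*=np.sign(n[1]); q=(P[:,:2]-vx[2:])@n; tt=(P[:,:2]-vx[2:])@vx[:2]; print("n",n,"thick",np.percentile(q,[1,50,99]),"long",tt.min(),tt.max())
cv2.imwrite("pics/screw.png",cv2.resize(im[215:290,150:215,::-1],None,fx=7,fy=7,interpolation=3))
E
```

```text
bar 262 0.10772593600328832 ((0.5653687715530396, 0.09373322129249573), (0.089972585439682, 0.01782476343214512), 11.834508895874023)
bar px ((0.5662647485733032, 0.09370434284210205), (0.07812849432229996, 0.015765247866511345), 11.839055061340332)
screw px [[180, 217], [180, 218], [180, 219], [180, 220], [180, 221], [180, 222], [178, 226], [178, 227], [178, 228], [179, 229], [179, 231], [179, 232], [179, 233], [179, 234], [179, 235], [179, 236], [179, 237], [177, 241], [177, 243], [178, 247], [178, 248], [183, 248], [184, 248], [178, 249], [182, 249], [183, 249], [184, 249], [178, 250], [180, 250], [181, 250]]
[[0.45491683 0.38369428 0.165     ]] [[0.53, 0.378, 0.181], [0.527, 0.378, 0.181], [0.525, 0.379, 0.178], [0.523, 0.378, 0.182], [0.521, 0.378, 0.182], [0.519, 0.379, 0.179], [0.509, 0.381, 0.188], [0.507, 0.381, 0.186]]
line [ 0.9980344  -0.06266824  0.46437892  0.38801193] [0.31751721 0.37352803] [0.61610056 0.40424431]
n [0.06266824 0.9980344 ] thick [-0.00618094 -0.00025836  0.00736821] long -0.14736828941254954 0.15206384277320995
```

View pics/screw.png

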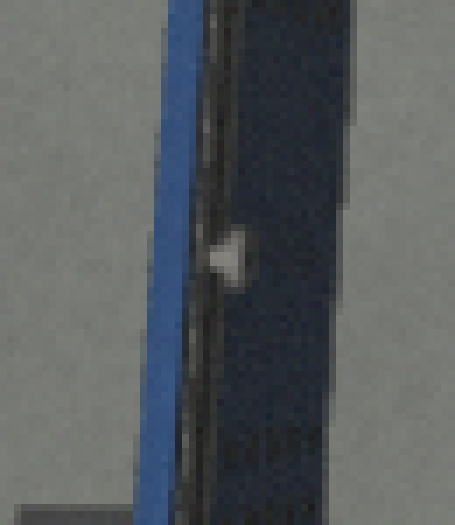

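arm_command --commands '[[[4,2,0,-0.03,0.4],[4,4,0,0,0.4],[4,4,0,0,0.4],[4,4,0,0,0.4],[4,4,0,0,0.4],[4,4,0,0,0.4],[4,4,0,0,0.4],[4,4,0,0,0.4],[4,4,0,0,0.4],[3,4,0,0,0.4]]]' --force 40

```text
clock: 0.93
ee_pos: [0.4727, -0.4151, 0.2311]
eef_rot: [3.124, 0.331, 0.001]
ft_force: [1.8, 0.1, 0.5]
gripper_width: 0.0515
gripper_force: 0.0
```

arm_command --commands '[[[0,4,0,0,0.4],[0,4,0,0,0.4],[0,4,0,0,0.4],[0,4,0,0,0.4],[0,4,0,0,0.4],[0,4,0,0,0.4],[0,4,0,0,0.4],[0,4,0,0,0.4],[0,4,0,0,0.4],[0,3,0,0,0.4]]]'

```text
clock: 1.77
ee_pos: [0.4702, -0.0228, 0.2312]
eef_rot: [-3.123, -0.335, 0.001]
ft_force: [1.0, -1.1, 0.4]
gripper_width: 0.0515
gripper_force: 0.0
```

arm_command --commands '[[[2,2,0,0,0.4],[2,2,0,0,0.4],[2,2,0,0,0.4],[2,2,0,0,0.4],[1.5,2,-1,0,0.4],[0,1.6,-2,0,0.4],[0,0,-2,0,0.4],[0,0,-1,0,0.4],[0,0,0,0,0.4],[0,0,0,0,0.4]]]'

```text
clock: 2.6
ee_pos: [0.5653, 0.0885, 0.1709]
eef_rot: [3.124, 0.329, -0.003]
ft_force: [0.2, -1.2, 0.1]
gripper_width: 0.0512
gripper_force: 0.0
```

```bash
python3 - <<'E'
from h import *
n=np.array([.0627,.998]); l=np.array([.998,-.0627])
mid=np.array([.4644,.3880])+l*(.00235)  # middle of long extent
mid3=np.r_[mid-n*.006,.165]; print("rail_mid",mid3)
for px in ((184.3,251.7),(183.8,251.2),(180.5,251.7)):
    p=onz("top",[px],.165)[0]; print(px,p,"lat",(p[:2]-mid3[:2])@l,"out",(p[:2]-mid3[:2])@n)
E
```

```text
rail_mid [0.4663691  0.38186465 0.165     ]
(184.3, 251.7) [0.45332623 0.37302998 0.165     ] lat -0.01246284564053011 out -0.009634796621157307
(183.8, 251.2) [0.45445934 0.3741545  0.165     ] lat -0.011402510673692062 out -0.00844148083201872
(180.5, 251.7) [0.45351871 0.38154769 0.165     ] lat -0.012804818417409956 out -0.0011220466591001848
```

arm_command --commands '[[[0,0.5,-2,0,0.4],[0,0,-2,0,0.4],[0,0,-2,0,0.4],[0,0,-2,0,0.4],[0,0,-1.2,0,0.4],[0,0,0,0,0.4],[0,0,0,0,1],[0,0,0,0,1],[0,0,0,0,1],[0,0,0,0,1]]]'

```text
clock: 3.43
ee_pos: [0.5671, 0.0942, 0.0807]
eef_rot: [3.124, 0.33, 0.004]
ft_force: [0.2, -0.9, 3.6]
gripper_width: 0.0152
gripper_force: 45.0
```

arm_command --commands '[[[0,0,0,0,1],[0,0,0,0,1],[0,0,0,0,1],[0,0,0.5,0,1],[0,0,1,0,1],[0,0,1,0,1],[0,0,1,0,1],[0,0,1,0,1],[0,0,1,0,1],[0,0,0,0,1]]]'

```text
clock: 4.27
ee_pos: [0.5674, 0.095, 0.1368]
eef_rot: [-3.124, -0.33, -0.007]
ft_force: [-0.0, 0.7, -5.4]
gripper_width: 0.0154
gripper_force: 43.9
```

```bash
python3 - <<'E'
from h import *
a,_=shot("top"); b,_=shot("side")
o=np.hstack([cv2.resize(a[150:250,260:390],(520,400),interpolation=3),cv2.resize(b[160:300,240:340],(280,400),interpolation=3)])
cv2.imwrite("pics/lift.png",o[:,:,::-1])
E
```

```text
(no output)
```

View pics/lift.png

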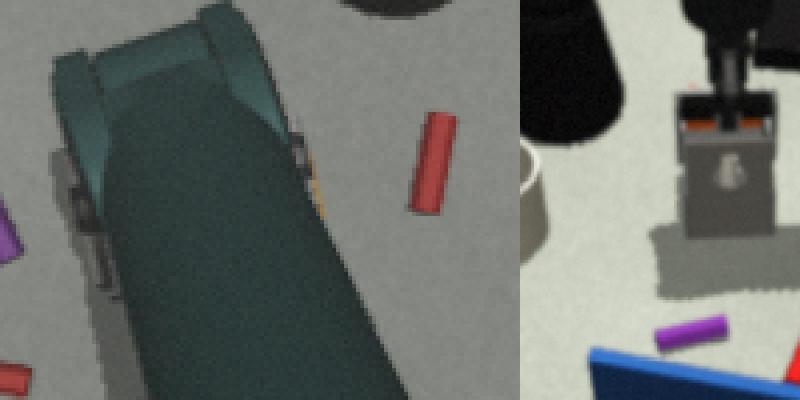

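arm_command --commands '[[[-0.6,-1.8,0,0,1],[-0.9,-2,0,-0.02,1],[-0.9,-2,0,-0.02,1],[-0.9,-2,0,-0.02,1],[-0.9,-2,0,-0.02,1],[-0.9,-2,0,-0.02,1],[-0.9,-2,0,-0.02,1],[-0.9,-2,0,-0.02,1],[-0.9,-1.4,0,-0.02,1],[-0.8,-0.5,0,-0.007,1]]]'

```text
clock: 5.2
ee_pos: [0.4785, -0.0853, 0.1339]
eef_rot: [3.14, 0.062, -0.002]
ft_force: [-0.0, -0.4, -4.3]
gripper_width: 0.0154
gripper_force: 43.9
```

arm_command --commands '[[[0,0,-0.4,0,1],[0,0,-0.5,0,1],[0,0,-0.5,0,1],[0,0,-0.3,0,1],[0,0,-0.2,0,1],[0,0,-0.1,0,1],[0,0,0,0,1],[0,0,0,0,1],[0,0,0,0,1],[0,0,0,0,1]]]' --force 20

```text
clock: 6.03
ee_pos: [0.4801, -0.0824, 0.1145]
eef_rot: [3.141, 0.069, 0.001]
ft_force: [0.0, 0.3, -4.6]
gripper_width: 0.0153
gripper_force: 43.9
```

```bash
python3 - <<'E'
from h import *
a,_=shot("top"); b,_=shot("side")
o=np.hstack([cv2.resize(a[170:290,300:510],(480,274),interpolation=3),cv2.resize(b[110:250,260:420],(313,274),interpolation=3)])
cv2.imwrite("pics/wall.png",o[:,:,::-1])
s=monitor.get_obs(); print(s["ee_pos"],s["ft_force"],s["eef_rot"])
E
```

```text
[ 0.48000242 -0.08247652  0.11447193] [ 0.74055417  0.74411329 -3.05476366] [3.14077665e+00 6.86545646e-02 6.10583158e-04]
```

View pics/wall.png

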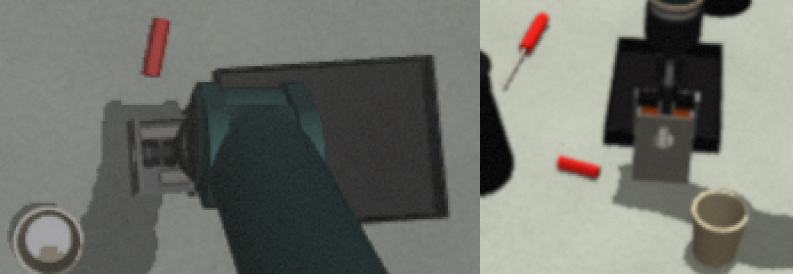

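arm_command --commands '[[[0,0,-0.3,0,1],[0,0.1,0,0,0.81],[0,0.3,-0.15,0,0.79],[0,0.3,-0.2,0,0.78],[0,0.3,-0.2,0,0.77],[0,0.3,-0.2,0,0.76],[0,0.3,-0.2,0,0.75],[0,0.3,-0.2,0,0.74],[0,0.3,-0.2,0,0.73],[0,0.3,-0.2,0,0.72]]]' --force 20

```text
clock: 6.97
ee_pos: [0.4799, -0.0573, 0.0954]
eef_rot: [3.141, 0.069, -0.0]
ft_force: [0.2, 2.3, -0.7]
gripper_width: 0.0242
gripper_force: 0.9
```

```bash
python3 - <<'E'
from h import *
a,_=shot("top"); b,d=shot("side")
o=np.hstack([cv2.resize(a[170:290,300:510],(480,274),interpolation=3),cv2.resize(b[110:250,260:420],(313,274),interpolation=3)])
cv2.imwrite("pics/wall2.png",o[:,:,::-1])
s=monitor.get_obs(); print(s["ee_pos"],s["ft_force"],s["gripper_width"],s["gripper_force"])
C=cloud("side",d)
m=np.zeros((400,640),bool); m[150:215,320:375]=1; P=C[m]; P=P[(abs(P[:,0]-.48)<.036)&(P[:,1]>-.1)&(P[:,1]<.06)&(P[:,2]>.012)&(P[:,2]<.125)]
# plate: outer back surface y as fn of z
for z0 in np.arange(.01,.13,.015):
    q=P[(P[:,2]>z0)&(P[:,2]<z0+.015)]
    if len(q): print(round(z0,3),len(q),np.percentile(q[:,1],[50,90]).round(4))
E
```

```text
[ 0.47983889 -0.05681948  0.09538295] [ 0.46334405  1.65175255 -0.63246688] 0.02397592877394504 1.1103752721101046
0.01 65 [-0.0159 -0.0133]
0.025 154 [-0.0519 -0.0104]
0.04 153 [-0.0723 -0.0049]
0.055 76 [-0.0022  0.0006]
0.07 45 [0.002  0.0048]
0.085 62 [0.0075 0.0105]
0.1 142 [-0.0282  0.014 ]
0.115 149 [-0.0425  0.0151]
```

arm_command --commands '[[[0,0,0,0,0.6],[0,0,0,0,0.4],[0,0,0.5,0,0.4],[0,0,1.5,0,0.4],[0,0,2,0,0.2],[0,0.5,2,0.1,0],[0,1.5,0.5,0.12,0],[0,2,0,0.12,0],[-0.2,2,0,0.12,0],[0,0.9,0,0.12,0]]]'

```text
clock: 7.9
ee_pos: [0.4781, 0.0135, 0.1619]
eef_rot: [2.986, 0.975, 0.003]
ft_force: [-0.1, -0.8, -0.5]
gripper_width: 0.0851
gripper_force: 0.0
```

arm_command --commands '[[[0,0,0,0.12,0],[0,0,0,0.12,0],[0,0,0,0.12,0],[0,0,0,0.12,0],[0,0,0,0.12,0],[0,0,0,0.12,0],[0,0,0,0.12,0],[0,0,0,0.12,0],[0,0,0,0.03,0],[0,0,0,0,0]]]'

```text
clock: 8.73
ee_pos: [0.478, 0.0109, 0.1611]
eef_rot: [2.176, 2.266, 0.0]
ft_force: [-0.0, -0.2, 0.1]
gripper_width: 0.0853
gripper_force: 0.0
```

```bash
python3 - <<'E'
from h import *
b,d=shot("side"); C=cloud("side",d)
s=monitor.get_obs(); print(s["ee_pos"],s["eef_rot"],s["gripper_width"],s["joint_positions"].round(2))
m=np.zeros((400,640),bool); m[140:215,310:385]=1; P=C[m]; P=P[(abs(P[:,0]-.48)<.05)&(P[:,1]>-.03)&(P[:,1]<.06)&(P[:,2]>.012)&(P[:,2]<.125)]
for z0 in np.arange(.01,.13,.015):
    q=P[(P[:,2]>z0)&(P[:,2]<z0+.015)]
    if len(q): print(round(z0,3),len(q),np.percentile(q[:,1],[50,90]).round(4),np.percentile(q[:,0],[2,98]).round(4))
E
```

```text
[0.47803952 0.01097675 0.16108433] [2.17664259e+00 2.26449092e+00 2.35536070e-04] 0.08582245876755742 [ 0.26  0.43 -0.48  2.2   0.36  0.59 -0.45]
0.01 57 [-0.0155 -0.0129] [0.4401 0.5153]
0.025 72 [-0.0107 -0.008 ] [0.4387 0.5155]
0.04 83 [-0.0061 -0.0039] [0.4385 0.5155]
0.055 76 [-0.0017  0.0015] [0.4381 0.5159]
0.07 51 [0.0033 0.0067] [0.4401 0.5126]
0.085 64 [0.0086 0.0111] [0.4407 0.5119]
0.1 81 [0.0139 0.0162] [0.4414 0.5123]
0.115 41 [0.0155 0.0176] [0.4415 0.5105]
```

arm_command --commands '[[[-0.15,0.1,-2,0,0],[0,0,-2,0,0],[0,0,-2,0,0],[0,0,-1.5,0,0],[0,0,-0.8,0,0],[0,0,0,0,0],[0,0,0,0,0.08],[0,0,0,0,0.12],[0,0,0,0,0.2],[0,0,0,0,0.3]]]' --force 25

```text
clock: 9.62
ee_pos: [0.4771, 0.0128, 0.0788]
eef_rot: [2.173, 2.267, 0.002]
ft_force: [0.3, 1.0, 3.9]
gripper_width: 0.0735
gripper_force: 28.6
```

```bash
python3 - <<'E'
from h import *
a,_=shot("top"); b,_=shot("side")
o=np.hstack([cv2.resize(a[170:290,280:490],(480,274),interpolation=3),cv2.resize(b[110:250,260:420],(313,274),interpolation=3)])
cv2.imwrite("pics/pinch.png",o[:,:,::-1])
s=monitor.get_obs(); print(s["ee_pos"],s["ft_force"],s["gripper_width"],s["gripper_force"])
E
```

```text
[0.47710507 0.01281472 0.07870134] [0.36568698 0.84978137 6.34283977] 0.0733190013511985 28.802809417247772
```

View pics/pinch.png

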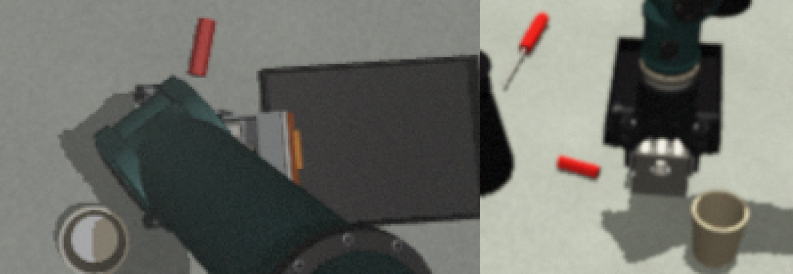

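arm_command --commands '[[[0,-0.3,0.6,0,0.3],[0.02,-0.4,0.65,0,0.3],[0.02,-0.5,0.65,0,0.3],[0.02,-0.55,0.65,0,0.3],[0.03,-0.55,0.6,0,0.3],[0.03,-0.6,0.6,0,0.3],[0,0,0,0,0.3],[0,0,0,0,0.3],[0,0,0,0,0.3],[0,0,0,0,0.3]]]'

```text
clock: 10.55
ee_pos: [0.4774, -0.0165, 0.1152]
eef_rot: [-2.173, -2.269, 0.001]
ft_force: [-0.6, -1.3, -2.7]
gripper_width: 0.0733
gripper_force: 30.7
```

```bash
cat > tilt.py <<'E'
from h import *
def tilt(name=None):
    b,d=shot("side"); C=cloud("side",d); s=monitor.get_obs()
    print(s["clock"],s["ee_pos"].round(4),s["ft_force"].round(1),s["gripper_width"].round(4))
    y=s["ee_pos"][1]; z=s["ee_pos"][2]+.026
    P=C[120:260,290:400].reshape(-1,3); P=P[(abs(P[:,0]-.48)<.035)&(P[:,2]>.02)]
    # back plate = densest plane facing camera: RANSAC in (y,z), lines passing within 12mm of the pinch
    q=P[(np.hypot(P[:,1]-y,P[:,2]-z)<.13)][:,1:]
    best=(0,)
    for th in np.arange(-25,55,.5):
        n=np.array([np.cos(np.radians(th)),np.sin(np.radians(th))]); e=(q-[y,z])@n; a=(q-[y,z])@np.array([n[1],-n[0]])
        for o in np.arange(-.006,.008,.001):
            c=((abs(e-o)<.002)&(a<.02)).sum() if 0 else ((abs(e-o)<.002)&(a>.0)).sum()
            if c>best[0]: best=(c,th,o)
    print("tilt",best)
    if name:
        a,_=shot("top"); o=np.hstack([cv2.resize(a[170:290,280:490],(480,274),interpolation=3),cv2.resize(b[110:250,260:420],(313,274),interpolation=3)])
        cv2.imwrite(f"pics/{name}.png",o[:,:,::-1])
E
python3 -c "from tilt import *;tilt()"
```

```text
Traceback (most recent call last):
  File "tilt.py", line 4, in tilt
    print(s["clock"],s["ee_pos"].round(4),s["ft_force"].round(1),s["gripper_width"].round(4))
                                                                 ^^^^^^^^^^^^^^^^^^^^^^^^
AttributeError: 'float' object has no attribute 'round'
```

```bash
sed -i 's/,s\["gripper_width"\].round(4)//' tilt.py; python3 -c "from tilt import *;tilt()"
```

```text
10.65 [ 0.4774 -0.0162  0.1151] [ 0.2 -0.8 -2.6]
tilt (np.int64(469), np.float64(0.0), np.float64(0.0))
```

arm_command --commands '[[[0.02,-0.5,0.45,0,0.3],[0.02,-0.5,0.42,0,0.3],[0.02,-0.5,0.4,0,0.3],[0.02,-0.55,0.35,0,0.3],[0.02,-0.55,0.33,0,0.3],[0.02,-0.55,0.3,0,0.3],[0,0,0,0,0.3],[0,0,0,0,0.3],[0,0,0,0,0.3],[0,0,0,0,0.3]]]'

```text
clock: 11.48
ee_pos: [0.4786, -0.0475, 0.1377]
eef_rot: [-2.172, -2.269, -0.0]
ft_force: [0.8, -0.2, -4.5]
gripper_width: 0.073
gripper_force: 30.6
```

```bash
python3 -c "from tilt import *;tilt('t15')"
```

```text
11.5333 [ 0.4786 -0.0475  0.1377] [-0.2  0.4 -4. ]
tilt (np.int64(471), np.float64(3.5), np.float64(0.001))
```

View pics/t15.png

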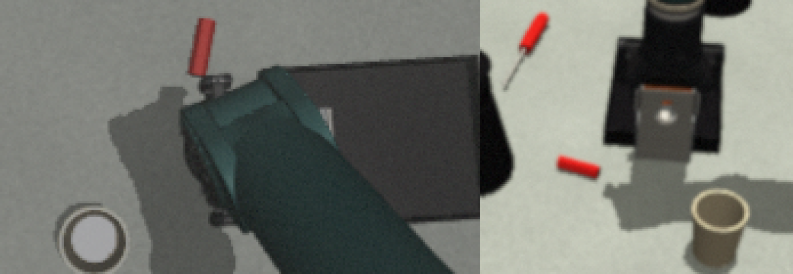

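arm_command --commands '[[[-0.03,0.6,-0.35,0,0.3],[-0.03,0.6,-0.35,0,0.3],[-0.02,0.5,-0.35,0,0.3],[-0.02,0.5,-0.35,0,0.3],[0,0,-0.1,0,0.3],[0,0,0,0,0.3],[0,0,0,0,0.2],[0,0,0,0,0.18],[0,0,0,0,0.16],[0,0,0,0,0.16]]]' --force 20

```text
clock: 12.42
ee_pos: [0.4782, -0.0261, 0.123]
eef_rot: [2.173, 2.268, 0.001]
ft_force: [0.2, 1.0, -2.7]
gripper_width: 0.0733
gripper_force: 30.8
```

arm_command --commands '[[[0,-0.1,0.1,0,0.155],[0,-0.1,0.1,0,0.155],[0,-0.1,0.1,0,0.15],[0,-0.1,0.1,0,0.15],[0,0,0,0,0.15],[0,0,0,0,0.15],[0,0,0,0,0.15],[0,0,0,0,0.15],[0,0,0,0,0.15],[0,0,0,0,0.15]]]'

```text
clock: 13.25
ee_pos: [0.4778, -0.0298, 0.1268]
eef_rot: [-2.173, -2.269, 0.0]
ft_force: [-0.2, 0.1, -5.1]
gripper_width: 0.0728
gripper_force: 30.5
```

```bash
python3 -c "from tilt import *;tilt()"
```

```text
13.3 [ 0.4777 -0.0298  0.1268] [ 0.7 -0.9 -4.9]
tilt (np.int64(505), np.float64(4.0), np.float64(0.001))
```

arm_command --commands '[[[0,0.1,-0.15,0,0.145],[0,0.1,-0.15,0,0.145],[0,0,0,0,0.145],[0,0,0,0,0.14],[0,0,0,0,0.14],[0,0,0,0,0.14],[0,0,0,0,0.14],[0,0,0,0,0.14],[0,0,0,0,0.14],[0,0,0,0,0.14]]]'

```text
clock: 14.13
ee_pos: [0.4778, -0.028, 0.1238]
eef_rot: [2.173, 2.269, 0.0]
ft_force: [0.6, 0.2, -4.3]
gripper_width: 0.0734
gripper_force: 18.9
```

arm_command --commands '[[[0,-0.1,0.15,0,0.14],[0,-0.2,0.15,0,0.14],[0,-0.2,0.15,0,0.138],[0,0,0.1,0,0.138],[0,0,0,0,0.138],[0,0,0,0,0.138],[0,0,0,0,0.136],[0,0,0,0,0.136],[0,0,0,0,0.136],[0,0,0,0,0.136]]]'

```text
clock: 14.97
ee_pos: [0.4778, -0.033, 0.1293]
eef_rot: [2.173, 2.269, -0.0]
ft_force: [0.5, -0.3, -2.8]
gripper_width: 0.0736
gripper_force: 7.1
```

```bash
python3 -c "from tilt import *;tilt()"
```

```text
15.0167 [ 0.4778 -0.033   0.1293] [ 0.1 -0.5 -4.2]
tilt (np.int64(493), np.float64(7.0), np.float64(0.001))
```

arm_command --commands '[[[0.01,-0.35,0.25,0,0.136],[0.01,-0.35,0.23,0,0.136],[0.01,-0.35,0.21,0,0.136],[0.01,-0.35,0.2,0,0.136],[0.02,-0.35,0.19,0,0.136],[0.02,-0.35,0.18,0,0.136],[0.02,-0.35,0.17,0,0.136],[0.02,-0.35,0.17,0,0.136],[0,0,0,0,0.136],[0,0,0,0,0.136]]]'

```text
clock: 15.85
ee_pos: [0.4789, -0.0615, 0.1453]
eef_rot: [2.174, 2.268, -0.0]
ft_force: [0.4, -0.1, -4.3]
gripper_width: 0.0741
gripper_force: 6.8
```

```bash
python3 -c "from tilt import *;tilt()"
```

```text
15.9 [ 0.4789 -0.0614  0.1452] [ 0.1 -1.3 -3.4]
tilt (np.int64(564), np.float64(19.0), np.float64(0.0))
```

arm_command --commands '[[[0.01,-0.15,0.06,0,0.136],[0,-0.15,0.06,0,0.136],[0.01,-0.15,0.06,0,0.136],[0,-0.15,0.06,0,0.136],[0.01,-0.15,0.06,0,0.136],[0,-0.15,0.05,0,0.136],[0.01,-0.15,0.05,0,0.136],[0,-0.15,0.05,0,0.136],[0.01,-0.15,0.05,0,0.136],[0,-0.15,0.05,0,0.136]]]'

```text
clock: 16.73
ee_pos: [0.4794, -0.0761, 0.1508]
eef_rot: [-2.173, -2.269, 0.0]
ft_force: [-0.4, -1.2, -4.0]
gripper_width: 0.0741
gripper_force: 6.7
```

arm_command --commands '[[[0.01,-0.12,0.04,0,0.136],[0,-0.12,0.04,0,0.136],[0.01,-0.12,0.03,0,0.136],[0,-0.12,0.03,0,0.136],[0.01,-0.12,0.03,0,0.136],[0,-0.12,0.03,0,0.136],[0.01,-0.12,0.03,0,0.136],[0,-0.12,0.03,0,0.136],[0,0,0,0,0.136],[0,0,0,0,0.136]]]'

```text
clock: 17.57
ee_pos: [0.4799, -0.0857, 0.1534]
eef_rot: [2.173, 2.268, -0.0]
ft_force: [0.1, -0.1, -3.2]
gripper_width: 0.0741
gripper_force: 6.6
```

```bash
python3 -c "from tilt import *;tilt('t30')"
```

```text
17.6167 [ 0.4799 -0.0857  0.1534] [-0.1 -0.4 -4. ]
tilt (np.int64(547), np.float64(28.0), np.float64(-0.001))
```

View pics/t30.png

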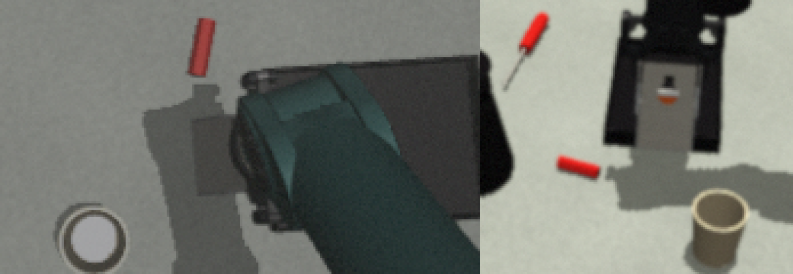

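arm_command --commands '[[[0.01,-0.13,0.03,0,0.136],[0,-0.13,0.03,0,0.136],[0.01,-0.13,0.03,0,0.136],[0,-0.13,0.03,0,0.136],[0.01,-0.13,0.03,0,0.136],[0,-0.13,0.02,0,0.136],[0.01,-0.13,0.02,0,0.136],[0,-0.13,0.02,0,0.136],[0,0,0,0,0.136],[0,0,0,0,0.136]]]'

```text
clock: 18.5
ee_pos: [0.4805, -0.096, 0.1556]
eef_rot: [2.173, 2.268, 0.001]
ft_force: [0.6, -0.1, -1.9]
gripper_width: 0.0736
gripper_force: 6.8
```

```bash
cat >> tilt.py <<'E'
def tray():
    a,_=shot("top"); C=onz("top",np.mgrid[:640,:400].reshape(2,-1).T,.02).reshape(640,400,3).transpose(1,0,2)
    l=np.array([-.040,.999]); w=np.array([.999,.040]); q=C[:,:,:2]-[.4875,-.2405]
    m=(abs(q@l)<.113)&(abs(q@w)<.083)
    hsv=cv2.cvtColor(a,cv2.COLOR_RGB2HSV); s=(m&(a.max(2)>85)&(hsv[:,:,1]<60)).astype(np.uint8)
    n,lab,st,ce=cv2.connectedComponentsWithStats(s)
    for i in range(1,n):
        if st[i,4]>12: print("light",st[i,4],ce[i].round(1),(q@l)[int(ce[i][1]),int(ce[i][0])].round(3),(q@w)[int(ce[i][1]),int(ce[i][0])].round(3))
E
python3 -c "from tilt import *;tilt();tray()"
```

```text
18.55 [ 0.4805 -0.096   0.1556] [ 0.1 -0.1 -1.9]
tilt (np.int64(582), np.float64(32.0), np.float64(-0.001))
```

arm_command --commands '[[[0.01,-0.12,0.02,0,0.136],[0,-0.12,0.02,0,0.136],[0.01,-0.12,0.02,0,0.136],[0,-0.12,0.02,0,0.136],[0.01,-0.12,0.02,0,0.136],[0,-0.12,0.02,0,0.136],[0.01,-0.12,0.02,0,0.136],[0,-0.12,0.01,0,0.136],[0,0,0,0,0.136],[0,0,0,0,0.136]]]'

```text
clock: 19.43
ee_pos: [0.4806, -0.1057, 0.157]
eef_rot: [2.173, 2.268, -0.0]
ft_force: [-0.1, -0.4, -2.7]
gripper_width: 0.0736
gripper_force: 6.7
```

```bash
python3 - <<'E'
from tilt import *
tilt(); a,_=shot("top"); b,d=shot("side"); C=cloud("side",d)
# what lies in the tray, side view: points above the tray floor ahead of the lip
P=C.reshape(-1,3); l=np.array([-.040,.999]); w=np.array([.999,.040]); q=P[:,:2]-[.4875,-.2405]
m=(abs(q@l)<.113)&(abs(q@w)<.083)&(P[:,2]>.012)&(P[:,2]<.05); print(m.sum(), np.c_[q@l,q@w,P[:,2]][m][::12].round(3)[:12])
px=b.reshape(-1,3)[m]; print("bright",(px.max(1)>80).sum())
o=np.hstack([cv2.resize(a[180:280,330:510],(432,240),interpolation=3),cv2.resize(b[100:210,290:420],(284,240),interpolation=3)])
cv2.imwrite("pics/t37.png",np.clip(o[:,:,::-1].astype(float)*1.8,0,255))
E
```

```text
19.4833 [ 0.4806 -0.1056  0.157 ] [ 0.1  0.1 -3.2]
tilt (np.int64(548), np.float64(36.0), np.float64(-0.002))
45 [[-0.112  0.022  0.032]
 [-0.111  0.008  0.026]
 [-0.111 -0.016  0.015]
 [-0.062 -0.082  0.029]]
bright 0[ WARN:0@1.577] global loadsave.cpp:1063 imwrite_ Unsupported depth image for selected encoder is fallbacked to CV_8U.
```

arm_command --commands '[[[0.01,-0.17,0.02,0,0.136],[0,-0.17,0.02,0,0.136],[0.01,-0.17,0.02,0,0.136],[0,-0.17,0.01,0,0.136],[0.01,-0.17,0.01,0,0.136],[0,-0.17,0,0,0.136],[0.01,-0.17,0,0,0.136],[0,-0.17,0,0,0.136],[0,0,0,0,0.136],[0,0,0,0,0.136]]]'

```text
clock: 20.42
ee_pos: [0.481, -0.1193, 0.1578]
eef_rot: [2.173, 2.269, -0.0]
ft_force: [-0.0, 0.2, -1.9]
gripper_width: 0.0738
gripper_force: 6.5
```

```bash
python3 - <<'E'
from tilt import *
tilt(); a,_=shot("top"); b,d=shot("side")
print(np.mean([monitor.get_obs()["ft_force"] for _ in range(3)],0))
# bright pixels in top view around tray
print([ (x,y) for y,x in np.argwhere((a[185:280,385:505].max(2)>75))[::6].tolist()][:40])
o=np.hstack([cv2.resize(a[180:280,330:510],(432,240),interpolation=3),cv2.resize(b[100:210,290:420],(284,240),interpolation=3)])
cv2.imwrite("pics/t43.png",np.clip(o[:,:,::-1].astype(float)*1.8,0,255).astype(np.uint8))
E
```

```text
20.4667 [ 0.481  -0.1192  0.1577] [ 0.3  0.5 -3.9]
tilt (np.int64(553), np.float64(39.5), np.float64(-0.001))
[ 1.40326978  0.08901591 -3.00063147]
[(0, 0), (6, 0), (12, 0), (18, 0), (24, 0), (30, 0), (36, 0), (42, 0), (48, 0), (54, 0), (60, 0), (66, 0), (72, 0), (78, 0), (84, 0), (90, 0), (96, 0), (102, 0), (108, 0), (114, 0), (0, 1), (6, 1), (12, 1), (18, 1), (24, 1), (30, 1), (36, 1), (42, 1), (48, 1), (54, 1), (60, 1), (66, 1), (72, 1), (78, 1), (84, 1), (90, 1), (96, 1), (102, 1), (108, 1), (114, 1)]
```

arm_command --commands '[[[0.01,-0.15,0,0,0.136],[0,-0.15,0,0,0.136],[0.01,-0.15,0,0,0.136],[0,-0.15,0,0,0.136],[0.01,-0.15,0,0,0.136],[0,-0.15,0,0,0.136],[0.01,-0.15,0,0,0.136],[0,0,0,0,0.136],[0,0,0,0,0.136],[0,0,0,0,0.136]]]'

```text
clock: 21.4
ee_pos: [0.4816, -0.1297, 0.1577]
eef_rot: [2.173, 2.269, 0.0]
ft_force: [-0.0, 0.7, -2.5]
gripper_width: 0.0739
gripper_force: 6.6
```

```bash
python3 - <<'E'
from tilt import *
tilt(); f=[]
for i in range(8): shot("top"); f.append(monitor.get_obs()["ft_force"])
print(np.mean(f,0))
b,d=shot("side"); C=cloud("side",d)
P=C.reshape(-1,3); l=np.array([-.040,.999]); w=np.array([.999,.040]); q=P[:,:2]-[.4875,-.2405]
m=(abs(q@l)<.125)&(abs(q@w)<.085)&(P[:,2]>.0)&(P[:,2]<.05); px=b.reshape(-1,3)[m]
print(m.sum(),np.percentile(px.max(1),[5,50,90,99]))
hi=m.nonzero()[0][px.max(1)>70]; print(len(hi), [(int(i%640),int(i//640),(q[i]@l).round(3),(q[i]@w).round(3),P[i,2].round(3)) for i in hi[::10]][:15])
E
```

```text
21.45 [ 0.4816 -0.1297  0.1577] [ 0.7  0.7 -2.2]
tilt (np.int64(530), np.float64(37.5), np.float64(-0.001))
[ 0.69461698  0.0775805  -2.34488383]
1615 [ 8. 25. 57. 97.]
118 [(333, 129, np.float64(-0.119), np.float64(0.083), np.float64(0.03)), (352, 130, np.float64(-0.12), np.float64(0.019), np.float64(0.03)), (354, 131, np.float64(-0.114), np.float64(0.012), np.float64(0.031)), (364, 131, np.float64(-0.119), np.float64(-0.022), np.float64(0.031)), (367, 132, np.float64(-0.113), np.float64(-0.032), np.float64(0.032)), (383, 138, np.float64(-0.082), np.float64(-0.085), np.float64(0.036)), (341, 148, np.float64(-0.057), np.float64(0.05), np.float64(0.001)), (340, 152, np.float64(-0.03), np.float64(0.051), np.float64(0.006)), (340, 155, np.float64(-0.019), np.float64(0.05), np.float64(0.003)), (329, 184, np.float64(0.121), np.float64(0.073), np.float64(0.001)), (342, 185, np.float64(0.12), np.float64(0.033), np.float64(0.001)), (368, 188, np.float64(0.124), np.float64(-0.045), np.float64(0.001))]
```

```bash
python3 - <<'E'
from tilt import *
b,d=shot("side"); C=cloud("side",d); s=monitor.get_obs(); y=s["ee_pos"][1]; z=s["ee_pos"][2]+.026
P=C[120:260,290:400].reshape(-1,3); P=P[(abs(P[:,0]-.48)<.03)&(P[:,2]>.02)]
q=P[np.hypot(P[:,1]-y,P[:,2]-z)<.15][:,1:]
th=np.radians(37.5); n=np.array([np.cos(th),np.sin(th)]); t=np.array([np.sin(th),-np.cos(th)])
e=(q-[y,z])@n; a=(q-[y,z])@t; k=abs(e+.001)<.003
print("a",np.percentile(a[k],[0,2,50,98,100])); h=np.histogram(a[k],np.arange(-.04,.14,.01)); print(h[0])
# line fit directly
L=cv2.fitLine(q[k].astype(np.float32),cv2.DIST_HUBER,0,.01,.01).ravel(); print("tilt fit",np.degrees(np.arctan2(abs(L[0]),abs(L[1]))))
bot=np.array([y,z])-.001*n+np.percentile(a[k],99)*t; print("rear bottom",bot)
# underside line forward of rear bottom
for dd in (.1,.13): print(dd, bot-dd*n)
E
```

```text
a [-0.00890378 -0.00710903  0.05721493  0.11128646  0.11386428]
[ 0  0  0 52 57 50 35 36 50 57 60 53 61 62 49 22  0]
tilt fit 37.739807
rear bottom [-0.06198174  0.09403631]
0.1 [-0.14131707  0.03316017]
0.13 [-0.16511767  0.01489732]
```

arm_command --commands '[[[0,0.2,0,0,0.136],[0,0.3,0,0,0.136],[-0.02,0.3,0,0,0.136],[-0.02,0.3,0,0,0.136],[-0.02,0.3,0,0,0.136],[-0.02,0.3,0,0,0.136],[-0.02,0.3,0,0,0.136],[0,0.2,0,0,0.136],[0,0,0,0,0.136],[0,0,0,0,0.136]]]'

```text
clock: 22.78
ee_pos: [0.4803, -0.1075, 0.1578]
eef_rot: [-2.173, -2.269, 0.001]
ft_force: [-0.6, -0.5, -1.8]
gripper_width: 0.0735
gripper_force: 6.5
```

```bash
cat >> tilt.py <<'E'
def pose():
    f=[]
    for i in range(4): b,d=shot("side"); f.append(monitor.get_obs()["ft_force"])
    C=cloud("side",d); s=monitor.get_obs(); y=s["ee_pos"][1]; z=s["ee_pos"][2]+.026
    P=C[120:280,290:400].reshape(-1,3); P=P[(abs(P[:,0]-.48)<.03)&(P[:,2]>.012)]; q=P[np.hypot(P[:,1]-y,P[:,2]-z)<.15][:,1:]
    best=(0,)
    for thd in np.arange(-25,60,.5):
        th=np.radians(thd); n=np.array([np.cos(th),np.sin(th)]); t=np.array([np.sin(th),-np.cos(th)]); e=(q-[y,z])@n; a=(q-[y,z])@t
        for o in np.arange(-.006,.008,.001):
            k=(abs(e-o)<.002)&(a>0)
            if k.sum()>best[0]: best=(k.sum(),thd,np.array([y,z])+o*n+np.percentile(a[k],98.5)*t,n,np.percentile(a[k],98.5))
    print("t",s["clock"],"tilt",best[1],"rear",best[2].round(4),"front",(best[2]-.13*best[3]).round(4),"a",best[4].round(3),"F",np.mean(f,0).round(2),"ee",s["ee_pos"].round(4))
E
python3 -c "from tilt import *;pose();tray()"
```

```text
t 22.9833 tilt 35.5 rear [-0.0432  0.0917] front [-0.149   0.0162] a 0.112 F [-0.58  0.46 -2.53] ee [ 0.4804 -0.1077  0.1578]
```

arm_command --commands '[[[0,0.4,0,0,0.136],[0,0.4,0,0,0.136],[-0.02,0.4,-0.05,0,0.136],[-0.02,0.4,-0.1,0,0.136],[-0.02,0.4,-0.1,0,0.136],[-0.02,0.4,-0.1,0,0.136],[-0.02,0.4,-0.15,0,0.136],[0,0.3,-0.2,0,0.136],[0,0,0,0,0.136],[0,0,0,0,0.136]]]'

```text
clock: 23.87
ee_pos: [0.4801, -0.076, 0.151]
eef_rot: [2.172, 2.269, 0.002]
ft_force: [0.1, -0.3, 0.7]
gripper_width: 0.0739
gripper_force: 6.5
```

```bash
python3 - <<'E'
from tilt import *
pose();tray()
a,d=shot("top"); b,_=shot("side"); C=cloud("top",d); q=C[:,:,:2]-[.4875,-.2405]; l=np.array([-.040,.999]); w=np.array([.999,.040])
m=(abs(q@l)<.11)&(abs(q@w)<.08)&(C[:,:,2]<.06); v=a.max(2)[m]; print(m.sum(),np.percentile(v,[50,95,99]))
o=np.hstack([cv2.resize(a[170:290,300:510],(480,274),interpolation=3),cv2.resize(b[110:250,260:420],(313,274),interpolation=3)])
cv2.imwrite("pics/out.png",np.clip(o[:,:,::-1].astype(float)*1.6,0,255).astype(np.uint8))
E
```

```text
t 24.0667 tilt 23.5 rear [-0.0325  0.0726] front [-0.1517  0.0208] a 0.113 F [ 0.27  0.35 -0.29] ee [ 0.48   -0.0767  0.1509]
2314 [54. 58. 60.]
```

View pics/out.png

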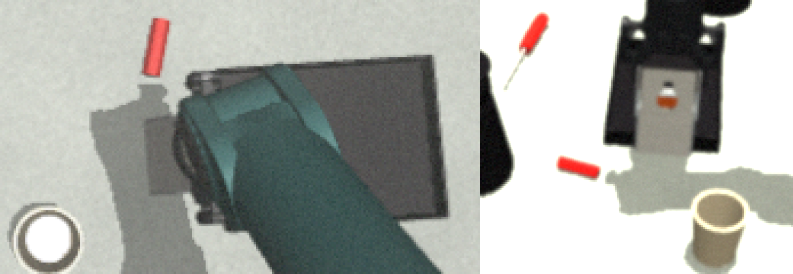

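arm_command --commands '[[[0,0,0,0,0.3],[0,0,0,0,0.3],[0,0,0,0,0.3],[0,0,0.2,0,0.3],[0,0,0.4,0,0.3],[0,0,0.4,0,0.3],[0,0,0.2,0,0.3],[0,0,0,0,0.3],[0,0,0,0,0.3],[0,0,0,0,0.3]]]' --force 60

```text
clock: 25.05
ee_pos: [0.4793, -0.0765, 0.1628]
eef_rot: [-2.173, -2.268, 0.0]
ft_force: [0.2, 0.6, -2.2]
gripper_width: 0.0722
gripper_force: 70.1
```

```bash
python3 - <<'E'
from tilt import *
pose();pose()
b,_=shot("side")
# keyhole interior colours in the side view
s=monitor.get_obs(); print(s["gripper_force"])
E
```

```text
t 25.25 tilt 24.5 rear [-0.0313  0.0847] front [-0.1496  0.0308] a 0.113 F [-0.36  0.47 -3.28] ee [ 0.4794 -0.0765  0.1627]
t 25.45 tilt 25.0 rear [-0.0307  0.0856] front [-0.1485  0.0306] a 0.113 F [-0.09  0.43 -2.91] ee [ 0.4794 -0.0766  0.1627]
70.12703239917755
```

arm_command --commands '[[[0,0,0.8,0,0.3],[0,0,0.8,0,0.3],[0,0,0.6,0,0.3],[0.3,1,0,0,0.3],[0.6,1.3,0,0,0.3],[0.7,1.3,0,0,0.3],[0.7,1.3,0,0,0.3],[0.7,1.3,0,0,0.3],[0.5,1,0,0,0.3],[0.3,0.5,0,0,0.3]]]'

```text
clock: 26.33
ee_pos: [0.5186, 0.0029, 0.1853]
eef_rot: [2.17, 2.271, 0.004]
ft_force: [-0.2, 0.4, -2.7]
gripper_width: 0.0719
gripper_force: 70.6
```

```bash
python3 - <<'E'
from tilt import *
a,d=shot("top"); C=cloud("top",d); q=C[:,:,:2]-[.4875,-.2405]; l=np.array([-.040,.999]); w=np.array([.999,.040])
m=(abs(q@l)<.115)&(abs(q@w)<.085)&(C[:,:,2]<.06); v=a.max(2)[m]; print(m.sum(),np.percentile(v,[50,90,99]))
k=(m&(a.max(2)>90)).astype(np.uint8); n,lab,st,ce=cv2.connectedComponentsWithStats(k)
for i in range(1,n):
    if st[i,4]>8: print(st[i].tolist(),ce[i].round(1),(q@l)[lab==i].mean().round(3),(q@w)[lab==i].mean().round(3),C[:,:,2][lab==i].mean().round(3), a[lab==i].mean(0).round())
print(monitor.get_obs()["ee_pos"])
E
```

```text
4536 [ 56.  60. 151.]
[411, 222, 13, 9, 82] [417.6 225.7] 0.064 0.021 0.02 [137. 137. 136.]
[418, 232, 7, 7, 33] [421.3 234.4] 0.057 -0.001 0.019 [133. 133. 133.]
[0.51900568 0.00335517 0.18530113]
```

arm_command --commands '[[[0,0,-1,0,0.3],[0,0,-1,0,0.3],[0,0,-1,0,0.3],[0,0,-1,0,0.3],[0,0,-0.7,0,0.3],[0,0,-0.5,0,0.3],[0,0,0,0,0.16],[0,0,0,0,0.14],[0,0,0,0,0.137],[0,0,0,0,0.137]]]' --force 20

```text
clock: 27.22
ee_pos: [0.518, 0.0005, 0.1332]
eef_rot: [2.173, 2.268, 0.002]
ft_force: [-0.4, -0.8, -3.0]
gripper_width: 0.0735
gripper_force: 9.0
```

```bash
sed -i 's/abs(P\[:,0\]-.48)<.03)/abs(P[:,0]-s["ee_pos"][0])<.03)/;s/C\[120:280,290:400\]/C[100:300,260:420]/' tilt.py; python3 -c "from tilt import *;pose()"
```

```text
t 27.4167 tilt 23.5 rear [0.0444 0.0557] front [-0.0748  0.0039] a 0.112 F [-0.39  0.04 -2.43] ee [5.179e-01 5.000e-04 1.331e-01]
```

arm_command --commands '[[[0,0,-0.3,0,0.137],[0,0.7,-0.4,0,0.137],[0,0.7,-0.4,0,0.137],[0,0.75,-0.45,0,0.137],[0,0.75,-0.55,0,0.137],[0,0.65,-0.6,0,0.137],[0,0.65,-0.6,0,0.137],[0,0.65,-0.6,0,0.137],[0,0.65,-0.6,0,0.137],[0,0,-0.1,0,0.137]]]'

```text
clock: 28.25
ee_pos: [0.5173, 0.0569, 0.0865]
eef_rot: [-2.171, -2.271, 0.002]
ft_force: [-3.4, -2.4, 12.9]
gripper_width: 0.0741
gripper_force: 10.3
```

```bash
python3 -c "from tilt import *;pose();tray()"
```

```text
t 28.45 tilt -1.0 rear [0.0537 0.0136] front [-0.0763  0.0158] a 0.099 F [-1.29 -1.24  2.38] ee [0.5174 0.0554 0.0867]
light 507 [412.8 234.1] 0.08 0.001
```

arm_command --commands '[[[0,0,0,0,0],[0,0,0,0,0],[0,0,1,0,0],[0,0,2,0,0],[0,0,2.5,0,0],[0,0,2.5,-0.12,0],[0,-1,0,-0.12,0.2],[0,-1.5,0,-0.12,0.4],[0,-1.5,0,-0.12,0.4],[0,-1,0,-0.12,0.4]]]'

```text
clock: 29.33
ee_pos: [0.5177, 0.004, 0.1678]
eef_rot: [2.751, 1.515, 0.002]
ft_force: [-0.1, 0.1, 0.3]
gripper_width: 0.051
gripper_force: 0.0
```

arm_command --commands '[[[0,0,0,-0.12,0.4],[0,0,0,-0.12,0.4],[0,0,0,-0.12,0.4],[0,0,0,-0.12,0.4],[0,0,0,-0.12,0.4],[0,0,0,-0.12,0.4],[0,0,0,-0.12,0.4],[0,0,0,-0.12,0.4],[0,0,0,0,0.4],[0,0,0,0,0.4]]]'

```text
clock: 30.17
ee_pos: [0.5177, 0.0057, 0.1673]
eef_rot: [-3.14, -0.09, -0.001]
ft_force: [-0.5, 0.5, -0.6]
gripper_width: 0.0511
gripper_force: 0.0
```

```bash
python3 - <<'E'
from tilt import *
s=monitor.get_obs(); print(s["ee_pos"],s["eef_rot"],s["clock"])
tray()
b,d=shot("side"); C=cloud("side",d); P=C.reshape(-1,3)
m=(abs(P[:,0]-.52)<.07)&(P[:,1]>.02)&(P[:,1]<.09)&(P[:,2]>.02)&(P[:,2]<.115); q=P[m]
# outer plate face: max-y surface
L=cv2.fitLine(q[q[:,1]>np.percentile(q[:,1],70)-.004][:,:2].astype(np.float32),cv2.DIST_HUBER,0,.001,.001).ravel()
print(len(q),"face line",L, "heading",np.degrees(np.arctan2(L[1],L[0])),"x",np.percentile(q[:,0],[2,98]),"y",np.percentile(q[:,1],[10,50,90]))
for z0 in (.02,.04,.06,.08,.1):
    k=q[(q[:,2]>z0)&(q[:,2]<z0+.02)]; print(z0,len(k),np.percentile(k[:,1],[50,90]),np.percentile(k[:,0],[2,98]))
a,d=shot("top"); C=cloud("top",d); Z=C[:,:,2]
m=(abs(C[:,:,0]-.52)<.06)&(C[:,:,1]>-.09)&(C[:,:,1]<.07)&(Z>.1)&(Z<.13); print(m.sum(), cv2.minAreaRect(C[m][:,:2].astype(np.float32)) if m.any() else 0)
E
```

```text
[0.51767361 0.00570325 0.16728029] [-3.14007692e+00 -8.98912852e-02 -1.18687108e-03] 30.1667
light 194 [410.9 226.7] 0.084 0.022
light 367 [412.9 240.2] 0.081 -0.014
652 face line [0.9997579  0.02200362 0.51642036 0.05402002] heading 1.260816 x [0.47844394 0.55363818] y [0.05179625 0.05395308 0.05573603]
0.02 145 [0.05398299 0.05556449] [0.47804706 0.5539972 ]
0.04 168 [0.05380268 0.05567347] [0.47730592 0.55497978]
0.06 122 [0.05379219 0.05613902] [0.48007387 0.55142841]
0.08 112 [0.05392331 0.05572207] [0.4810248  0.55158345]
0.1 105 [0.05422328 0.05564498] [0.47993484 0.55177345]
44 ((0.5146917700767517, 0.05105825513601303), (0.07379434257745743, 0.003472772892564535), 1.058206558227539)
```

arm_command --commands '[[[0,-0.85,0,-0.036,0.4],[0,-0.8,0,0,0.4],[0,0,-2,0,0.4],[0,0,-2,0,0.4],[0,0,-2,0,0.4],[0,0,-1.8,0,0.4],[0,0,-1,0,0.4],[0,0,0,0,0.4],[0,0,0,0,0.8],[0,0,0,0,1]]]' --force 60

```text
clock: 31.15
ee_pos: [0.5181, -0.0115, 0.0795]
eef_rot: [3.141, 0.027, 0.002]
ft_force: [-0.5, -0.5, -0.3]
gripper_width: 0.0279
gripper_force: 0.0
```

arm_command --commands '[[[0,0,0,0,1],[0,0,0,0,1],[0,0,0,0,1],[0,0,0.5,0,1],[0,0,1.5,0,1],[0,0,2,0,1],[0,0,2,0,1],[0,0,1.5,0,1],[0,0,1.1,0,1],[0,0,0,0,1]]]'

```text
clock: 31.98
ee_pos: [0.5184, -0.0109, 0.167]
eef_rot: [-3.141, -0.028, -0.006]
ft_force: [0.9, -0.3, -3.0]
gripper_width: 0.0153
gripper_force: 60.7
```

```bash
cat >> tilt.py <<'E'
def plate():
    s=monitor.get_obs(); e=s["ee_pos"]; b,d=shot("side"); P=cloud("side",d).reshape(-1,3)
    q=P[(abs(P[:,0]-e[0])<.032)&(abs(P[:,1]-e[1]-.065)<.02)&(P[:,2]>e[2]-.075)&(P[:,2]<e[2]+.03)]
    A=np.c_[q[:,0]-e[0],q[:,2]-e[2],np.ones(len(q))]; w=np.ones(len(q))
    for _ in range(15):
        c=np.linalg.lstsq(A*w[:,None],q[:,1]*w,rcond=None)[0]; w=1/(1+((q[:,1]-A@c)/.002)**2)
    w2=P[(abs(P[:,1]-e[1]-.065)<.012)&(P[:,2]>e[2]-.02)&(P[:,2]<e[2]+.03)&(abs(P[:,0]-e[0])<.06)]
    al=P[(abs(P[:,1]-e[1]-.065)<.012)&(abs(P[:,0]-e[0])<.03)]
    print("clk",s["clock"],"ee",e.round(4),"rot",s["eef_rot"].round(3),"F",s["ft_force"].round(1),"gw",s["gripper_width"],s["gripper_force"])
    print("plate n",len(q),"heading",90+np.degrees(np.arctan(c[0])),"lean(+=top out to +y)",np.degrees(np.arctan(c[1])),"y at ee",c[2].round(4),"xrange",np.percentile(w2[:,0],[2,98]).round(4),"z",np.percentile(al[:,2],[1,99]).round(4))
E
python3 -c "from tilt import *;plate()"
```

```text
clk 31.9833 ee [ 0.5184 -0.0109  0.167 ] rot [-3.141 -0.028 -0.006] F [ 0.9 -0.3 -3. ] gw 0.015314255873971219 60.65034627914429
plate n 676 heading 90.92566500294267 lean(+=top out to +y) 0.014326659598134587 y at ee 0.0554 xrange [0.4811 0.5521] z [-0.003  0.265]
```

arm_command --commands '[[[0,1,0,0,1],[0,2,0,0,1],[0,2.5,0,0,1],[0,2.5,0,0,1],[0,2.5,0,0,1],[0,2.5,0,0,1],[0,2.5,0,0,1],[-0.5,2.5,0,0,1],[-0.7,2,0,-0.02,1],[-0.7,2,0,-0.02,1]]]'

```text
clock: 32.87
ee_pos: [0.4967, 0.2109, 0.1633]
eef_rot: [3.141, -0.034, -0.005]
ft_force: [0.8, 0.5, -3.2]
gripper_width: 0.0154
gripper_force: 60.5
```

arm_command --commands '[[[-1,2,0,-0.02,1],[-1,2,0,-0.019,1],[-1,1.5,0,0,1],[-1,1,0,0,1],[-0.7,0.6,0,0,1],[-0.3,0.3,0,0,1],[0,0,0,0,1],[0,0,0,0,1],[0,0,0,0,1],[0,0,0,0,1]]]'

```text
clock: 33.7
ee_pos: [0.4493, 0.2818, 0.1648]
eef_rot: [3.14, -0.1, 0.001]
ft_force: [0.9, -0.5, -3.4]
gripper_width: 0.0151
gripper_force: 60.5
```

```bash
python3 - <<'E'
from tilt import *
s=monitor.get_obs(); print(s["ee_pos"],s["eef_rot"],s["ft_force"])
a,d=shot("top"); C=cloud("top",d); Z=C[:,:,2]; n=np.array([.0627,.998]); l=np.array([.998,-.0627])
F=np.array([.46637,.38186]); q=C[:,:,:2]-F
# plate top edge (z~.207) and screw seen together
m=(Z>.195)&(Z<.22)&(q@n<-.01)&(q@n>-.06)&(abs(q@l+.012)<.06)
if m.sum()>5: P=q[m]; print("plate top",m.sum(),"lat",np.percentile(P@l,[2,98]),"n",np.percentile(P@n,[5,50,95]),Z[m].mean(),cv2.minAreaRect(C[m][:,:2].astype(np.float32)))
hsv=cv2.cvtColor(a,cv2.COLOR_RGB2HSV)
k=np.zeros((400,640),np.uint8); k[235:270,179:192]=((hsv[235:270,179:192,1]<90)&(a[235:270,179:192].max(2)>85)); ys,xs=k.nonzero(); print("screw px",np.c_[xs,ys].tolist())
E
```

```text
[0.44932654 0.28181041 0.16477026] [ 3.13959185e+00 -9.95008589e-02  6.80239235e-04] [ 0.88084802 -0.50256544 -3.40496281]
screw px []
```

arm_command --commands '[[[-0.05,0.4,0,0,1],[0.02,0.5,0,0,1],[0.03,0.5,0,0,1],[0.03,0.4,0,0,1],[0.02,0.2,0,0,1],[0,0,0,0,1],[0,0,0,0,1],[0,0,0,0,1],[0,0,0,0,1],[0,0,0,0,1]]]'

```text
clock: 34.58
ee_pos: [0.449, 0.3025, 0.1648]
eef_rot: [3.14, -0.097, -0.0]
ft_force: [0.1, 0.0, -3.2]
gripper_width: 0.0155
gripper_force: 60.5
```

arm_command --commands '[[[0.01,0.1,0,0,1],[0.01,0.1,0,0,1],[0.01,0.1,0,0,1],[0,0.1,0,0,1],[0.01,0.1,0,0,1],[0.01,0.1,0,0,1],[0,0,0,0,1],[0,0,0,0,1],[0,0,0,0,1],[0,0,0,0,1]]]'

```text
clock: 35.42
ee_pos: [0.4495, 0.3088, 0.1648]
eef_rot: [3.14, -0.096, -0.0]
ft_force: [-0.8, -0.6, -3.5]
gripper_width: 0.0152
gripper_force: 60.5
```

```bash
python3 - <<'E'
from tilt import *
f=[]
for i in range(6): shot("top"); f.append(monitor.get_obs()["ft_force"])
s=monitor.get_obs(); print(s["ee_pos"],s["eef_rot"],np.mean(f,0))
p=s["ee_pos"][:2]-[.46637,.38186]; print("n",p@[.0627,.998],"lat",p@[.998,-.0627])
E
```

```text
[0.44949284 0.30887822 0.16481824] [-3.14010457e+00  9.60480598e-02 -3.31555050e-05] [-0.08296055 -0.30202193 -3.1881538 ]
n -0.07389401453227525 lat -0.012267445856855668
```

arm_command --commands '[[[0.01,0.1,0,0,1],[0.01,0.1,0,0,1],[0.01,0.1,0,0,1],[0.01,0.1,0,0,1],[0.01,0.1,0,0,1],[0.01,0.1,0,0,1],[0,0,0,0,1],[0,0,0,0,1],[0,0,0,0,1],[0,0,0,0,1]]]'

```text
clock: 36.55
ee_pos: [0.45, 0.3148, 0.1648]
eef_rot: [3.14, -0.096, -0.0]
ft_force: [-1.8, -0.1, -3.6]
gripper_width: 0.0148
gripper_force: 60.5
```

```bash
cat >> tilt.py <<'E'
def rep():
    f=[]
    for i in range(5): shot("top"); f.append(monitor.get_obs()["ft_force"])
    s=monitor.get_obs(); p=s["ee_pos"][:2]-[.46637,.38186]; g=np.mean(f,0)
    print(s["clock"],s["ee_pos"].round(4),"n",(p@[.0627,.998]).round(4),"lat",(p@[.998,-.0627]).round(4),"Fn",(g[:2]@[.0627,.998]).round(2),"Flat",(g[:2]@[.998,-.0627]).round(2),"Fz",g[2].round(2),"rot",s["eef_rot"].round(3),"gw",round(s["gripper_width"],4))
E
python3 -c "from tilt import *;rep()"
```

```text
36.8 [0.4501 0.3148 0.1648] n -0.0679 lat -0.0121 Fn 0.11 Flat 0.53 Fz -2.95 rot [ 3.14  -0.096 -0.   ] gw 0.0153
```

Face is about 3 mm from the board with no contact force; advance further.

arm_command --commands '[[[0.01,0.1,0,0,1],[0,0.05,0,0,1],[0.01,0.05,0,0,1],[0,0.05,0,0,1],[0,0.05,0,0,1],[0,0,0,0,1],[0,0,0,0,1],[0,0,0,0,1],[0,0,0,0,1],[0,0,0,0,1]]]'

```text
clock: 37.63
ee_pos: [0.4503, 0.3178, 0.1648]
eef_rot: [3.14, -0.096, -0.0]
ft_force: [-0.5, -0.3, -3.0]
gripper_width: 0.0152
gripper_force: 60.5
```

```bash
python3 -c "from tilt import *;rep()"
```

```text
37.8833 [0.4503 0.3179 0.1648] n -0.0649 lat -0.012 Fn -0.32 Flat -0.08 Fz -3.24 rot [-3.14   0.096  0.   ] gw 0.0146
```

arm_command --commands '[[[0,0.05,0,0,1],[0,0.05,0,0,1],[0.01,0.05,0,0,1],[0,0.05,0,0,1],[0,0,0,0,1],[0,0,0,0,1],[0,0,0,0,1],[0,0,0,0,1],[0,0,0,0,1],[0,0,0,0,1]]]'

```text
clock: 38.72
ee_pos: [0.4503, 0.3197, 0.1647]
eef_rot: [3.14, -0.096, -0.0]
ft_force: [-0.9, -0.5, -4.3]
gripper_width: 0.0151
gripper_force: 60.5
```

```bash
python3 -c "from tilt import *;rep()"
```

```text
38.9667 [0.4503 0.3197 0.1648] n -0.063 lat -0.0121 Fn -0.33 Flat 0.09 Fz -3.16 rot [ 3.14  -0.096 -0.   ] gw 0.0148
```

arm_command --commands '[[[0,0.05,0,0,1],[0,0.05,0,0,1],[0.01,0.05,0,0,1],[0,0.05,0,0,1],[0,0,0,0,1],[0,0,0,0,1],[0,0,0,0,1],[0,0,0,0,1],[0,0,0,0,1],[0,0,0,0,1]]]'

```text
clock: 39.8
ee_pos: [0.4502, 0.3198, 0.1646]
eef_rot: [3.137, -0.098, -0.002]
ft_force: [0.4, -5.7, -0.8]
gripper_width: 0.015
gripper_force: 60.8
```

```bash
python3 -c "from tilt import *;rep()"
```

```text
40.05 [0.4502 0.3198 0.1646] n -0.0629 lat -0.0122 Fn -5.15 Flat -0.38 Fz -0.97 rot [ 3.137e+00 -9.800e-02 -2.000e-03] gw 0.0155
```

arm_command --commands '[[[-0.01,-0.2,0,0,1],[0,-0.1,0,0,1],[0,0,0,0,1],[0,0,-0.15,0,1],[0,0,-0.15,0,1],[0,0,-0.15,0,1],[0,0,-0.15,0,1],[0,0,-0.15,0,1],[0,0,0,0,1],[0,0,0,0,1]]]'

```text
clock: 40.88
ee_pos: [0.4503, 0.3189, 0.1572]
eef_rot: [3.14, -0.096, -0.0]
ft_force: [-0.5, 0.0, -3.1]
gripper_width: 0.0151
gripper_force: 60.5
```

```bash
python3 -c "from tilt import *;rep()"
```

```text
41.1333 [0.4504 0.3189 0.1574] n -0.0638 lat -0.0119 Fn -0.45 Flat -0.06 Fz -2.56 rot [-3.14   0.096 -0.   ] gw 0.0151
```

arm_command --commands '[[[0,0,-0.15,0,1],[0,0,-0.15,0,1],[0,0,-0.15,0,1],[0,0,-0.15,0,1],[0,0,-0.15,0,1],[0,0,-0.15,0,1],[0,0,-0.1,0,1],[0,0,0,0,1],[0,0,0,0,1],[0,0,0,0,1]]]'

```text
clock: 41.97
ee_pos: [0.4504, 0.3189, 0.1473]
eef_rot: [-3.14, 0.096, -0.0]
ft_force: [0.2, 0.1, -2.5]
gripper_width: 0.015
gripper_force: 60.5
```

```bash
python3 -c "from tilt import *;rep()"
```

```text
42.2167 [0.4504 0.319  0.1474] n -0.0638 lat -0.012 Fn -0.23 Flat -0.21 Fz -3.2 rot [-3.14   0.096 -0.   ] gw 0.015
```

arm_command --commands '[[[0,0,-0.1,0,1],[0,0,-0.1,0,1],[0,0,-0.1,0,1],[0,0,-0.1,0,1],[0,0,-0.05,0,1],[0,0,-0.05,0,1],[0,0,-0.05,0,1],[0,0,0,0,1],[0,0,0,0,1],[0,0,0,0,1]]]'

```text
clock: 43.05
ee_pos: [0.4505, 0.319, 0.1422]
eef_rot: [-3.14, 0.096, -0.001]
ft_force: [-1.0, -0.4, 2.8]
gripper_width: 0.0148
gripper_force: 61.3
```

```bash
python3 -c "from tilt import *;rep()"
```

```text
43.3 [0.4505 0.319  0.1421] n -0.0638 lat -0.0119 Fn -1.72 Flat -1.05 Fz 3.42 rot [-3.14e+00  9.60e-02 -1.00e-03] gw 0.015
```

arm_command --commands '[[[-0.01,-0.15,0.1,0,1],[-0.01,-0.15,0.1,0,1],[0,-0.1,0,0,1],[0,-0.05,0,0,1],[0,0,0,0,1],[0,0,0,0,1],[0,0,0,0,1],[0,0,0,0,1],[0,0,0,0,1],[0,0,0,0,1]]]'

```text
clock: 44.13
ee_pos: [0.4503, 0.3162, 0.1436]
eef_rot: [-3.138, 0.094, -0.001]
ft_force: [0.3, 5.3, -5.6]
gripper_width: 0.0151
gripper_force: 60.2
```

```bash
python3 -c "from tilt import *;rep()"
```

```text
44.3833 [0.4502 0.3162 0.1436] n -0.0665 lat -0.012 Fn 5.44 Flat -0.1 Fz -5.2 rot [-3.138e+00  9.400e-02 -1.000e-03] gw 0.0152
```

Pulling back stops with +5 N at exactly the head's inner face, so the caddy is locked. I'll ease it back, unload it and release.

arm_command --commands '[[[0.01,0.2,0,0,1],[0.01,0.2,-0.1,0,1],[0,0,-0.05,0,1],[0,0,0,0,1],[0,0,0,0,0.8],[0,0,0,0,0.75],[0,0,0,0,0.7],[0,0,0,0,0.6],[0,0,0,0,0.5],[0,0,0,0,0.45]]]'

```text
clock: 45.22
ee_pos: [0.4505, 0.3184, 0.1423]
eef_rot: [-3.14, 0.096, -0.0]
ft_force: [-0.6, -0.3, 0.7]
gripper_width: 0.0468
gripper_force: 0.0
```

arm_command --commands '[[[0,0,0,0,0.45],[0,0,0.5,0,0.45],[0,0,1,0,0.45],[0,0,1.5,0,0.45],[0,0,2,0,0.45],[0,0,2,0,0.45],[0,0,2,0,0.45],[0,0,2,0,0.45],[0,-2,1,0,0.45],[0,-2,0,0,0.45]]]'

```text
clock: 46.05
ee_pos: [0.4519, 0.2805, 0.2662]
eef_rot: [-3.135, 0.092, -0.009]
ft_force: [1.1, -0.3, 0.0]
gripper_width: 0.047
gripper_force: 0.0
```

arm_command --commands '[[[1,-3,0,0,0.45],[1,-3,0,0,0.45],[1,-3,0,0,0.45],[1,-3,0,0,0.45],[1,-3,0,0,0.45],[1,-3,0,0,0.45],[0,-3,0,0,0.45],[0,0,0,0,0.45],[0,0,0,0,0.45],[0,0,0,0,0.45]]]'

```text
clock: 46.88
ee_pos: [0.5104, 0.0689, 0.263]
eef_rot: [-3.139, 0.096, -0.001]
ft_force: [0.3, 0.1, 0.3]
gripper_width: 0.047
gripper_force: 0.0
```

```bash
python3 - <<'E'
from tilt import *
s=monitor.get_obs(); print(s["clock"],s["ee_pos"]); tray()
a,d=shot("top"); C=cloud("top",d); Z=C[:,:,2]; n=np.array([.0627,.998]); l=np.array([.998,-.0627]); q=C[:,:,:2]-[.46637,.38186]
for nm,lo,hi,na,nb in (("platetop",.178,.195,-.02,-.001),("bar",.155,.18,-.09,-.04),("deck/rim",.11,.13,-.14,-.02)):
    m=(Z>lo)&(Z<hi)&(q@n>na)&(q@n<nb)&(abs(q@l+.012)<.06)
    if m.any(): print(nm,m.sum(),Z[m].mean().round(4),"lat",np.percentile((q@l)[m],[2,98]).round(4),"n",np.percentile((q@n)[m],[2,98]).round(4))
hsv=cv2.cvtColor(a,cv2.COLOR_RGB2HSV); m=(hsv[:,:,0]<22)&(hsv[:,:,1]>90)&(q@n<-.1)&(q@n>-.2)&(abs(q@l+.012)<.06)&(Z>.04); print("flap px",m.sum(),(q@n)[m].round(3)[:10],Z[m].round(3)[:10])
E
```

```text
46.8833 [0.51041071 0.06886061 0.26302245]
light 195 [410.9 226.7] 0.084 0.022
light 399 [412.1 240.6] 0.081 -0.014
platetop 83 0.1829 lat [-0.0481  0.0216] n [-0.0074 -0.0023]
bar 331 0.1675 lat [-0.0571  0.0289] n [-0.0762 -0.0602]
deck/rim 517 0.116 lat [-0.0537  0.0256] n [-0.1329 -0.028 ]
flap px 86 [-0.131 -0.131 -0.131 -0.131 -0.132 -0.131 -0.131 -0.131 -0.133 -0.131] [0.075 0.071 0.089 0.072 0.089 0.069 0.087 0.069 0.093 0.066]
```

```bash
python3 -c "from h import *;print(r.hand_in())"
```

```text
the job is handed in; nothing more can be done
None
```

The job is handed in but the verdict wasn't shown: by my last measurements the empty caddy hangs locked on the screw with its flap shut and all three spacers are in the tray (two light patches, one twice the size of the other, so the third is inferred); I carried the caddy by its bar, but because the tool only turns about the vertical I tipped it to about 40 degrees by its back plate, pivoting on the tray wall.

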